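# Brush the slideway bed clear and index the specimen carriage on its ball detent

## Robot

A 7-joint arm with a two-finger parallel gripper is mounted at the origin on a cart in front of the work surface, level with it; the furniture and walls round the work are solid. World frame = base frame: x ahead of the robot, y to its left, z up, the work surface at z = 0. Lengths are in mm, angles in rad, forces in N, time in s.
With the tool pointing down it reaches from about 350 to 900 mm from the base axis. Payload 8.1 kg.
Tool frame: the origin (TCP) lies between the finger pads; the fingertips stand 25 mm ahead of it and the grasp point (between the pads) lies 6 mm ahead of it (ctrl.tcp_to_tips is the distance from the TCP to the fingertips, in mm); x points along the fingers, y is the direction in which the jaws open and shut, and the axes are right-handed (so a half turn about x gives the same grasp; the last joint's range is limited). The gripper opens to 92 mm and grips with 3 to 60 N. Pads are 19 mm wide; open, the fingers measure 130 mm over their backs; the gripper's body (75 mm by 190 mm) begins 47 mm behind the grasp point.
Start: joints at [1.017, 0.434, 0.025, 1.573, -0.012, 1.134, -0.075], TCP at [272.283, -562.585, 251.742] pointing down, gripper open.
Joint ranges: [-2.62, 2.62], [-0.44, 2.09], [-1.27, 1.32], [0.08, 2.57], [-1.32, 4.46], [0.12, 2], [-2.74, 2.74]. Speed limits (rad/s): [2.22, 2.22, 3.01, 3.01, 3.14, 3.14, 3.14].

## Interface

Orientations are given as a unit quaternion [w, x, y, z].
In Python, from cell import ctrl gives the robot as it stands. The module is installed in compiled form; this text tells all that it offers. Calls block until the motion is done:
- ctrl.move_to(position, orientation): joint-space move of the TCP to a pose.
- ctrl.move_l(position, frame=None, velocity=150, stop_force=None): straight line of the TCP; frame=None keeps the orientation; velocity is the mean speed in mm/s. With stop_force (N) it stops when the force on the tool has changed by that much, and returns True; else False.
- ctrl.move_joints(angles): joint-space move.
- ctrl.gripper_to(opening, effort=None): finger opening in mm; effort is the grip in N (None keeps the last); returns when the fingers have stopped.
- ctrl.wait(seconds).
- ctrl.inverse_kinematics(position, orientation): joint angles nearest the present ones, or None.
- ctrl.read_state(): the state.
- ctrl.read_camera(name): name is "side" or "top" or "wrist"; returns a dict with "color" (480x640x3 uint8, red, green, blue), "range_z" (480x640 float32, mm along the optical axis (not along the pixel's ray), 0 where there is no reading), "fx", "fy", "cx", "cy" (pixels), "origin" and "attitude" of the camera in the world. Camera axes: x right, y down, z forward; pixel columns grow to the right and rows downward; lengths in mm; the calibration is good to about 2 mm. A picture is of the moment at which its call begins.
A pose or a line that the arm cannot do raises ctrl.IKError and nothing moves.
- ctrl.hand_in(): hands the job in, once; it reports no verdict.
The state is a dict: "clock": time; "joints": joint angles; "qd": joint speeds; "tau": joint torques, N m; "position": TCP position; "eef_rot": TCP orientation; "contact_force": force on the tool from outside, world axes, zero at the start; "moment": the same for the moment, N m; "finger_gap": finger opening in mm.
Only numpy, scipy, OpenCV 4.12 (cv2) and the standard library are available. Lean on these libraries where they do the work, as an engineer would, in place of code of your own. Each camera call takes 0.05 s, during which the arm holds its last target.

## Task

Pick up the brush and use it, not your fingers, to sweep the three broken plastic pieces off the bed of the slideway onto the worktop, then lay the brush back down on the worktop, clear of the slideway. Only then take the carriage by its upright grip and slide it along its rail until its spring ball clicks into the notch of the index strip, and finish while still holding the grip with the carriage seated at the notch. Leave the other things on the bench where they are.

Things in the scene. Friction and masses are not known exactly. Their poses are not given: they have to be found in the camera images.
- slideway: fixed grey metal slideway; y axis along its rail, -x to its front edge (toward the robot), origin at worktop height. Flat bed plate x -64 to +70, y -80 to +125 mm, top 16 mm high. Steel rail on it, y -62 to +120, x 26 to 42 mm (end blocks x 23 to 45), up to 20 mm above the bed; from rail to front edge the bed is open. Position and yaw vary.
- carriage: black carriage on the rail, 42 (x) by 46 mm (y), top 31 mm above the bed; axes as the slideway's; origin at its middle, on the rail's centre line at bed height. Starts near the rail's +y end, slides toward -y (140 mm between stops) with about 1.5 N of friction, and stays where left. A steel frame 46 mm wide, 9 mm high reaches forward over the bed to its x = -87 mm.
- knob (a point): middle of the upright grip on top of the carriage: a black block 26 mm (x) by 14 mm (y) reaching from the carriage's top (31 mm above the bed) to 71 mm above the bed; this point is 55 mm above the bed, on the carriage's middle. Pinch it from above across the 14 mm (fingers closing along y).
- notch (a point): middle of the one notch of the index strip: a dark steel strip 6 mm thick, 20 mm high, 220 mm long, on edge on the bed behind the rail and parallel to it; its place along the rail varies. The notch is a 10 mm gap in the strip's front face, a steel pin 12 mm tall stands on the strip right behind it. Axes as the slideway's. Seated: the carriage's middle is level with this point along y.
- detent_ball (a point): the 13 mm spring ball that looks out of the middle of the carriage's back (+x) side (carriage x = 18.5 mm, y = 0, 12 mm above the bed) and rides along the index strip. Within about 5 mm of the notch it drops in and pulls the carriage toward the notch's middle with up to about 5 N; pushing on out of the notch takes about 10 to 17 N.
- brush: small cleaning brush, 136 mm long, 11 mm wide and thick, 18 g, lying on the worktop right of the slideway. Origin mid-length, on its underside. Its y axis runs along it: bristle tip at y = -68 mm (its solid part, 10 mm thick, ends at -59 mm), handle end at +68 mm. Take it by the handle (y about +40 mm) and sweep with the bristle half.
- brush_mid (a point): centre of the brush, 5.5 mm above its underside
- chip0_mid (a point): centre of a broken-off white plastic piece, the one nearest the -y end: about 14 x 11 x 11 mm, 12 g, loose on the bed between the rail and the front edge (centre about 5 mm above the bed)
- chip1_mid (a point): centre of a broken-off white plastic piece, the middle one: about 14 x 11 x 11 mm, 12 g, loose on the bed between the rail and the front edge (centre about 5 mm above the bed)
- chip2_mid (a point): centre of a broken-off white plastic piece, the one nearest the carriage: about 14 x 11 x 11 mm, 12 g, loose on the bed between the rail and the front edge (centre about 5 mm above the bed)
- chip0: the same piece; origin in the middle of its underside
- chip1: the same piece; origin in the middle of its underside
- chip2: the same piece; origin in the middle of its underside
- marker: marker pen, 17 x 135 x 16 mm, right rear: leave alone
- beaker: small clear beaker, 48 mm wide, 58 mm tall, behind the slideway: leave alone
- slide_box: green plastic box, 36 x 91 x 32 mm, left of the slideway's front: leave alone
- timer: white bench timer, 29 x 64 x 60 mm, behind the slideway: leave alone

How it is judged (in metres and radians):
On the way, in this order (a step that is already met when the one before it is completed fails the run):
1. the brush is lifted in the fingers while pieces lie on the bed (height (world z) of brush_mid above 0.02 m and contact force between the fingers and brush above 1 N and height (world z) of any of chip0_mid, chip1_mid, chip2_mid above 0.013 m), for 0.1 s.
2. all three pieces are swept off the bed while the brush is held (height (world z) of each of chip0_mid, chip1_mid, chip2_mid below 0.013 m and contact force between the fingers and brush above 1 N), for 0.1 s.
3. the brush lies on the worktop, let go (height (world z) of brush_mid between -0.01 and 0.013 m and contact force between the fingers and brush below 0.1 N), for 0.2 s.
4. the carriage is held at the notch (y of carriage in the frame of notch between -0.0025 and 0.0025 m and contact force between the fingers and carriage above 2 N and linear speed of carriage below 0.005 m/s), for 0.3 s.
At the end, for the whole second after the job is handed in: The fingers hold the carriage's grip (contact over 2 N), the carriage stands still with its middle within 2.5 mm of the notch along the rail, the three pieces lie on the worktop off the bed, and the brush lies on the worktop, off the bed and let go (all of step 3 and all of step 4 and height (world z) of chip0_mid between -0.02 and 0.013 m and height (world z) of chip1_mid between -0.02 and 0.013 m and height (world z) of chip2_mid between -0.02 and 0.013 m); the arm keeps its last pose, push and grip.
It fails at once if a piece is pushed with the fingers (over 1 N) (contact force between the fingers and chip0 above 1 N or contact force between the fingers and chip1 above 1 N or contact force between the fingers and chip2 above 1 N).
It fails at once if the carriage is slid more than 10 mm while a piece is still on the bed (distance of carriage from where it was at the start of the episode above 0.01 m and height (world z) of any of chip0_mid, chip1_mid, chip2_mid above 0.013 m).
It fails at once if the carriage is slid more than 10 mm before the brush is laid down (distance of carriage from where it was at the start of the episode above 0.01 m and height (world z) of brush_mid above 0.02 m).
It fails at once if another thing on the bench is moved more than 30 mm (distance of any of marker, beaker, slide_box, timer from where it was at the start of the episode above 0.03 m).
It also fails if it takes over 67 s, if anything falls off the work surface, if the arm or the gripper's body presses on something with over 40 N, if the wrist force passes 120 N, or if a joint passes its speed limit or range.

## Working session

There is one attempt and no reset: what is moved stays moved. The work goes in short steps, each a Python script; the robot and the scene stay as the last script left them, time stands still between calls to the robot, and variables do not carry over. Pictures are saved under pics/ and viewed, and the job is handed in when it is done.

```bash
mkdir -p pics; ls
cat > h.py <<'E'
from cell import ctrl
import numpy as np, cv2
from scipy.spatial.transform import Rotation as R
def rot(q): return R.from_quat([q[1],q[2],q[3],q[0]]).as_matrix()
def quat(M):
    q=R.from_matrix(M).as_quat(); return [q[3],q[0],q[1],q[2]]
def down(yaw):
    # tool x down, tool y (jaw) along world angle yaw
    x=np.array([0,0,-1.]); y=np.array([np.cos(yaw),np.sin(yaw),0]); return quat(np.column_stack([x,y,np.cross(x,y)]))
def att(c):
    a=np.array(c["attitude"],float)
    return a if a.shape==(3,3) else rot(a)
def cloud(c):
    d=c["range_z"].astype(float); v,u=np.mgrid[0:480,0:640]
    P=np.stack([(u-c["cx"])/c["fx"]*d,(v-c["cy"])/c["fy"]*d,d],-1)
    W=P@att(c).T+np.array(c["origin"]); W[d==0]=np.nan; return W
def ray(c,u,v,z):
    r=att(c)@np.array([(u-c["cx"])/c["fx"],(v-c["cy"])/c["fy"],1]); o=np.array(c["origin"],float)
    return o+r*(z-o[2])/r[2]
def proj(c,P):
    p=att(c).T@(np.array(P,float)-np.array(c["origin"])); return c["cx"]+c["fx"]*p[0]/p[2],c["cy"]+c["fy"]*p[1]/p[2]
def save(c,n): cv2.imwrite("pics/"+n,cv2.cvtColor(c["color"],cv2.COLOR_RGB2BGR))
E
python3 - <<'E'
from h import *
import pickle
for n in ["side","top","wrist"]:
    c=ctrl.read_camera(n); save(c,n+"0.png"); pickle.dump(c,open(n+"0.pkl","wb")); print(n,c["origin"],c["attitude"],c["fx"],c["cx"])
s=ctrl.read_state(); print(s)
E
```

```text
pics
side [252.78434875 502.46584648 963.12566438] [ 0.08018672 -0.23942331  0.91496878 -0.3147677 ] 561.2832725781674 316.69681550840914
top [472.61094224 -93.24273103 934.39621527] [ 0.05679087 -0.69954777  0.71000845 -0.05740828] 492.21717790383434 312.4253536131396
wrist [ 336.43172217 -530.76619777  384.7547789 ] [ 0.11424233  0.83941908 -0.52641823 -0.07216744] 362.4243355948496 325.75881468085794
{'clock': 0.15, 'joints': array([ 1.01739519,  0.4350718 ,  0.02494535,  1.57386834, -0.01161249,
        1.13396276, -0.07511719]), 'qd': array([ 0.00069895, -0.00088434,  0.00037997, -0.00219896,  0.00080673,
        0.0008141 ,  0.00114224]), 'tau': array([ 1.25706480e-03, -6.68266940e+01,  9.85760316e-01, -3.14694786e+01,
       -6.05608779e-02,  3.93817713e-02,  9.03997943e-05]), 'position': array([ 272.13617593, -562.26578015,  251.12700803]), 'eef_rot': array([-0.15761982, -0.68910443, -0.15840768,  0.68934613]), 'contact_force': array([0.75116828, 0.06292452, 0.60598278]), 'moment': array([ 0.0008974 , -0.00859987, -0.02715349]), 'finger_gap': 91.85166726891777}
```

View pics/top0.png

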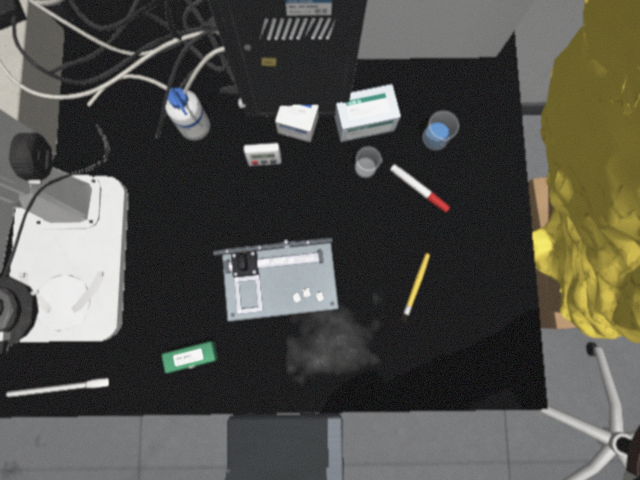

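View pics/side0.png

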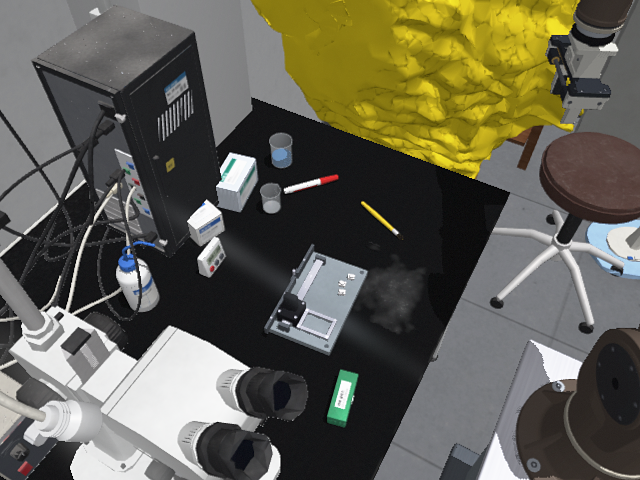

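Run:
```python
from h import *
import pickle
c=pickle.load(open("top0.pkl","rb"))
i=cv2.cvtColor(c["color"],cv2.COLOR_RGB2BGR)
W=cloud(c)
for v in range(100,400,40):
    print(v,[tuple(np.round(W[v,u]).tolist()) for u in range(200,500,60)])
cv2.imwrite("pics/crop0.png",cv2.resize(i[130:340,200:440],(800,700),interpolation=cv2.INTER_CUBIC)[:600])
```

```text
100 [(911.0, 127.0, -1.0), (868.0, -3.0, 87.0), (869.0, -113.0, 82.0), (872.0, -225.0, 72.0), (905.0, -358.0, -5.0)]
140 [(827.0, 126.0, -2.0), (825.0, 6.0, -3.0), (823.0, -113.0, -1.0), (821.0, -233.0, -2.0), (798.0, -336.0, 56.0)]
180 [(744.0, 124.0, -0.0), (741.0, 6.0, 2.0), (741.0, -112.0, -2.0), (738.0, -229.0, -0.0), (737.0, -348.0, -2.0)]
220 [(664.0, 122.0, -1.0), (662.0, 6.0, -3.0), (660.0, -110.0, -0.0), (659.0, -227.0, -1.0), (657.0, -343.0, -2.0)]
260 [(586.0, 121.0, -3.0), (580.0, 2.0, 30.0), (578.0, -108.0, 35.0), (581.0, -224.0, -2.0), (579.0, -338.0, -0.0)]
300 [(510.0, 119.0, -1.0), (507.0, 3.0, 24.0), (506.0, -107.0, 22.0), (505.0, -221.0, -1.0), (503.0, -334.0, -1.0)]
340 [(436.0, 118.0, -4.0), (434.0, 5.0, -1.0), (433.0, -106.0, -2.0), (431.0, -219.0, -4.0), (429.0, -331.0, -5.0)]
380 [(364.0, 116.0, -3.0), (362.0, 5.0, -0.0), (360.0, -105.0, -2.0), (359.0, -216.0, -4.0), (357.0, -326.0, -1.0)]
```

View crop.

The top view shows the slideway bed at about (222–338, 245–320), the chips near (297,297), (306,292) and (319,296), and the carriage at (244,262). The brush is the yellow stick from (428,255) to (406,316) and its white end at (406,316) is the bristles. The side view agrees. Next I'll take a closer wrist view.

View pics/crop0.png

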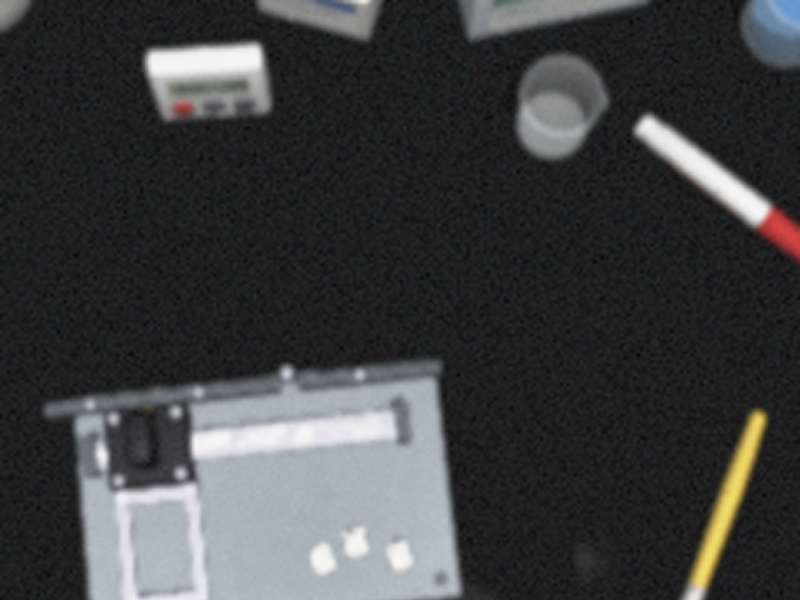

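Run:
```python
from h import *
import pickle
c=pickle.load(open("top0.pkl","rb"))
h=cv2.cvtColor(c["color"],cv2.COLOR_RGB2HSV)
m=((h[...,0]>18)&(h[...,0]<35)&(h[...,1]>120)&(h[...,2]>80)).astype(np.uint8); m[:, 500:]=0
v,u=np.nonzero(m); print(len(u))
P=np.array([ray(c,a,b,6) for a,b in zip(u,v)])[:,:2]
(l,s,a)=cv2.minAreaRect(P.astype(np.float32)); print(l,s,a)
print("hi",P[P[:,0].argmax()],"lo",P[P[:,0].argmin()])
for n,(u,v) in dict(tip=(406,317),BL=(229,320),BR=(338,308),pin=(287,242),stripL=(215,251),stripR=(332,240)).items(): print(n,ray(c,u,v,0 if n=='tip' else 16))
# wrist cam offset in tool
w=pickle.load(open("wrist0.pkl","rb")); s=ctrl.read_state(); T=rot(s["eef_rot"])
print("cam in tool",T.T@(np.array(w["origin"])-s["position"])); print(T.T@att(w)); print(T)
for p in [(480,-40,200),(500,-60,250),(480,-60,150)]:
  for y in (0,np.pi/2,-np.pi/2,np.pi):
    q=ctrl.inverse_kinematics(p,down(y)); print(p,y,None if q is None else np.round(q,2))
```

```text
381
(761.729248046875, -180.97743225097656) (565.2999877929688, 82.97769165039062) 27.30287742614746
hi [993.85965566 -14.46076892] lo [ 494.46854497 -279.43888116]
tip [ 472.49567674 -268.34232615    0.        ]
BL [471.87521823  60.63690712  16.        ]
BR [ 490.76877037 -140.47175255   16.        ]
pin [615.56554687 -47.0532348   16.        ]
stripL [600.4359314   88.58840498  16.        ]
stripR [ 618.12519127 -132.0863979    16.        ]
cam in tool [-133.63330627   -0.49997635  -71.58499552]
[[-2.83420968e-04 -2.67693538e-01  9.63504068e-01]
 [ 9.99999913e-01 -3.72171029e-04  1.90754943e-04]
 [ 3.07524435e-04  9.63504038e-01  2.67693620e-01]]
[[-5.82147271e-04  4.35628096e-01 -9.00126559e-01]
 [ 1.00964273e-03 -9.00125997e-01 -4.35628477e-01]
 [-9.99999321e-01 -1.16240617e-03  8.41771521e-05]]
(480, -40, 200) 0 [ 0.41  0.31 -0.54  1.95  0.2   0.93 -0.23]
(480, -40, 200) 1.5707963267948966 [ 0.56  0.35 -0.74  1.94  0.29  0.96  1.25]
(480, -40, 200) -1.5707963267948966 [ 0.18  0.28 -0.26  1.96  0.09  0.91 -1.69]
(480, -40, 200) 3.141592653589793 [-0.88  0.44  1.17  2.04 -0.49  0.98 -2.6 ]
(500, -60, 250) 0 [ 0.44  0.29 -0.53  1.83  0.17  1.06 -0.15]
(500, -60, 250) 1.5707963267948966 [ 0.58  0.33 -0.72  1.82  0.24  1.08  1.34]
(500, -60, 250) -1.5707963267948966 [ 0.2   0.26 -0.23  1.85  0.07  1.04 -1.63]
(500, -60, 250) 3.141592653589793 [-0.84  0.4   1.17  1.92 -0.41  1.09 -2.64]
(480, -60, 150) 0 [ 0.41  0.38 -0.5   2.    0.25  0.82 -0.23]
(480, -60, 150) 1.5707963267948966 [ 0.55  0.42 -0.69  1.99  0.35  0.85  1.23]
(480, -60, 150) -1.5707963267948966 [ 0.17  0.34 -0.2   2.02  0.09  0.79 -1.65]
(480, -60, 150) 3.141592653589793 [-0.79  0.56  1.16  2.09 -0.65  0.92 -2.4 ]
```

The crop shows the chips and carriage clearly, with the pin at about full-image (287,242). The wide colour mask failed because it picked up the yellow curtain. One wrist shot can cover both the bed and the brush.

Run:
```python
from h import *
import pickle
ctrl.move_to([470,-110,190],down(-np.pi/2+0.085))
c=ctrl.read_camera("wrist"); save(c,"w1.png"); pickle.dump(c,open("w1.pkl","wb"))
s=ctrl.read_state(); print(s["clock"],s["position"],np.round(s["joints"],2),c["origin"])
```

```text
2.0083 [ 470.09211699 -111.06083658  190.08695875] [ 0.28  0.29 -0.19  1.98  0.07  0.88 -1.44] [ 541.27127101 -104.71348314  323.85005698]
```

View pics/w1.png

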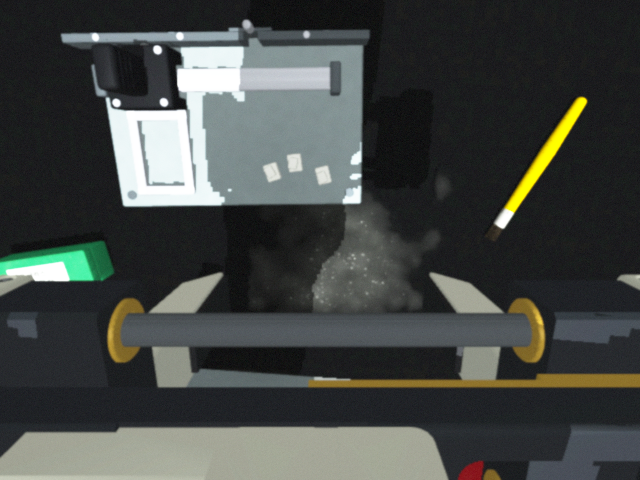

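The wrist picture shows the bed corners at about (123,207) and (361,204), and the chips at (272,172), (294,162) and (323,175). The brush runs from its handle end at (583,99) to its dark bristle tip at (491,238). The pin is at (248,27).

Run:
```python
from h import *
import pickle
c=pickle.load(open("w1.pkl","rb")); t=pickle.load(open("top0.pkl","rb"))
for n,(u,v,z) in dict(FL=(123,207,16),FR=(361,204,16),RR=(364,44,16),stripR=(367,32,36),stripL=(63,36,36),pintop=(246,23,48),pinbase=(250,32,36),chip2=(272,172,21),chip1=(294,162,21),chip0=(323,175,21),tip=(490,238,3),hend=(584,99,6),
  bW1=(511,213,8),knobtop=(108,68,87)).items(): print(n,np.round(ray(c,u,v,z),1))
h=cv2.cvtColor(c["color"],cv2.COLOR_RGB2HSV)
m=((h[...,0]>20)&(h[...,0]<35)&(h[...,1]>150)&(h[...,2]>100)); m[:,:480]=0; m[270:]=0
v,u=np.nonzero(m); P=np.array([ray(c,a,b,6) for a,b in zip(u,v)])[:,:2].astype(np.float32)
print("brush yellow rect",cv2.minAreaRect(P),P.min(0),P.max(0))
# chips: whiter than bed, via saturation/warm
C=c["color"].astype(int); sub=C[140:195,230:350]; print(C[172,272],C[162,294],C[175,323],C[190,290],C[150,340])
W=cloud(c)
for uv in [(272,172),(294,162),(323,175),(290,190),(160,150),(545,160),(300,250),(120,65)]: print(uv,np.round(W[uv[1],uv[0]],1))
i=cv2.cvtColor(c["color"],cv2.COLOR_RGB2BGR)
cv2.imwrite("pics/w1a.png",cv2.resize(i[10:220,50:390],(800,494),interpolation=cv2.INTER_CUBIC))
```

```text
FL [468.1  64.2  16. ]
FR [ 487.8 -139.8   16. ]
RR [ 611.7 -128.5   16. ]
stripR [ 615.  -128.3   36. ]
stripL [594.3  87.8  36. ]
pintop [610.5 -44.8  48. ]
pinbase [608.  -45.2  36. ]
chip2 [509.1 -63.1  21. ]
chip1 [518.7 -80.7  21. ]
chip0 [ 510.2 -105.3   21. ]
tip [ 463.9 -263.1    3. ]
hend [ 588.4 -314.5    6. ]
bW1 [ 489.4 -274.5    8. ]
knobtop [569.7  28.7  87. ]
brush yellow rect ((540.8680419921875, -293.6792297363281), (13.451112747192383, 106.23953247070312), 67.5687026977539) [ 490.21185 -316.9931 ] [ 589.91595 -268.1559 ]
[226 229 222] [228 230 226] [227 229 224] [124 140 140] [129 142 144]
(272, 172) [509.7 -63.8  26.6]
(294, 162) [519.3 -81.3  28.4]
(323, 175) [ 510.9 -105.2   28.3]
(290, 190) [494.7 -78.3  15.9]
(160, 150) [518.9  30.1  17.1]
(545, 160) [ 537.3 -292.2    9.9]
(300, 250) [ 4.368e+02 -8.950e+01 -2.000e-01]
(120, 65) [572.6  24.3  81.5]
```

View pics/w1a.png

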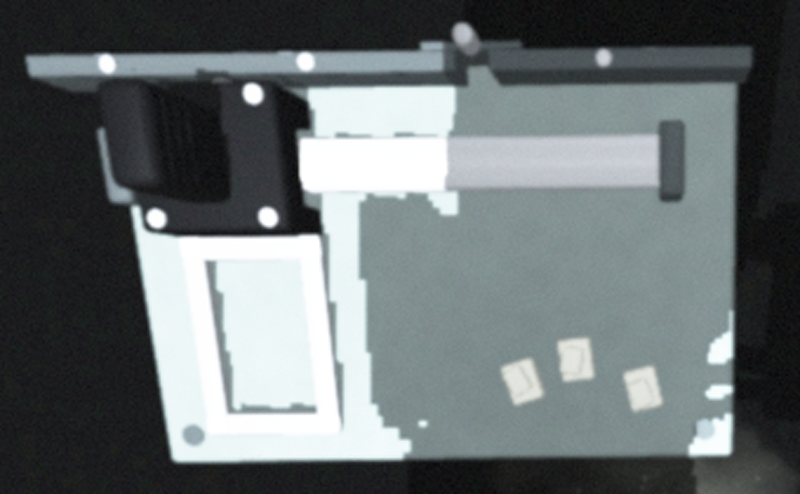

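The measurements are consistent: the bed's front edge comes out 205 mm long as given, the slideway yaw is about 0.095, and the brush tip found from the handle end matches the seen tip within 1.5 mm. The knob sits at slideway x of about 33.5, against 34 expected. I'll grip the brush by its handle now.

```bash
cat >> h.py <<'E'
YAW=0.0953
O=np.array([543.9,-54.1]); EX=np.array([np.cos(YAW),np.sin(YAW)]); EY=np.array([-np.sin(YAW),np.cos(YAW)])
def sw(x,y,z): p=O+x*EX+y*EY; return [float(p[0]),float(p[1]),float(z)]
def tosw(p): d=np.array(p)[:2]-O; return np.round([d@EX,d@EY],1)
def st(*k):
    s=ctrl.read_state(); print(round(s["clock"],2),np.round(s["position"],1),"F",np.round(s["contact_force"],1),"gap",round(s["finger_gap"],1)); return s
E
python3 - <<'E'
from h import *
import pickle
t=pickle.load(open("top0.pkl","rb"))
h=cv2.cvtColor(t["color"],cv2.COLOR_RGB2HSV)
m=((h[...,0]>18)&(h[...,0]<35)&(h[...,1]>120)&(h[...,2]>80)); m[:,:390]=0;m[:,450:]=0;m[:235]=0;m[340:]=0
v,u=np.nonzero(m); P=np.array([ray(t,a,b,6) for a,b in zip(u,v)])[:,:2].astype(np.float32); print("top brush",cv2.minAreaRect(P))
q=down(np.radians(67.6)); 
ctrl.gripper_to(50,25)
ctrl.move_to([564,-303,110],q); s=st(); print(np.round(s["joints"],2))
print(ctrl.move_l([564,-303,27.5],velocity=80,stop_force=8)); st()
ctrl.gripper_to(0,25); st()
c=ctrl.read_camera("wrist"); save(c,"w2.png")
E
```

```text
top brush ((543.8104858398438, -294.2176513671875), (13.853401184082031, 104.51280975341797), 67.49260711669922)
5.08 [ 564.1 -302.6  110.1] F [ 0.4 -0.3  0.4] gap 49.9
[ 0.84  0.7  -0.68  1.64  0.51  0.99  1.17]
False
6.26 [ 564.4 -303.1   28.1] F [-1.  -0.6 -0.1] gap 50.3
6.99 [ 564.  -303.    27.5] F [-0.2 -0.1  0.8] gap 8.6
```

View pics/w2.png

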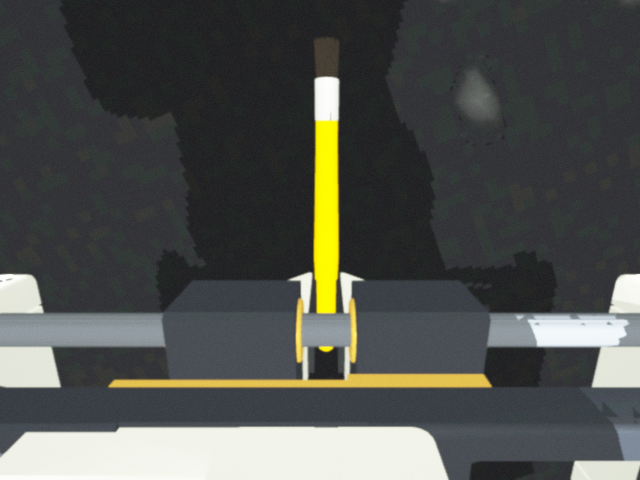

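The picture shows the brush gripped squarely at its handle, with the tip pointing straight up the image at (327,45). Next I'll lift it and move it behind the chips.

Run:
```python
from h import *
import pickle
ctrl.move_l([564,-303,100],velocity=120); s=st()
q=down(YAW)
p=sw(3,-90,100)
ctrl.move_to(p,q); s=st(); print(tosw(s["position"]),np.round(s["joints"],2))
c=ctrl.read_camera("wrist"); save(c,"w3.png"); pickle.dump(c,open("w3.pkl","wb"))
c=ctrl.read_camera("side"); save(c,"s3.png"); cv2.imwrite("pics/s3c.png",cv2.resize(cv2.cvtColor(c["color"],cv2.COLOR_RGB2BGR)[220:380,230:430],(750,600)))
```

```text
7.79 [ 563.5 -303.1   99.5] F [ 0.2  0.2 -0.6] gap 8.4
8.89 [ 555.3 -144.    99.5] F [-0.6 -1.1  0.5] gap 8.9
[  2.7 -90.6] [ 0.47  0.56 -0.43  1.84  0.31  0.81 -0.03]
```

View pics/w3.png

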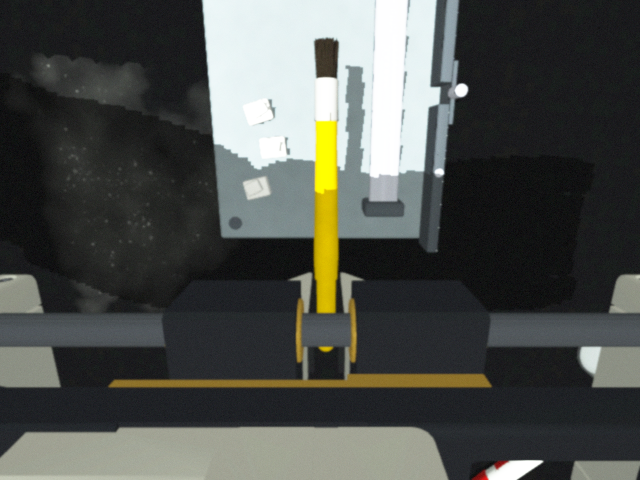

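View pics/s3c.png

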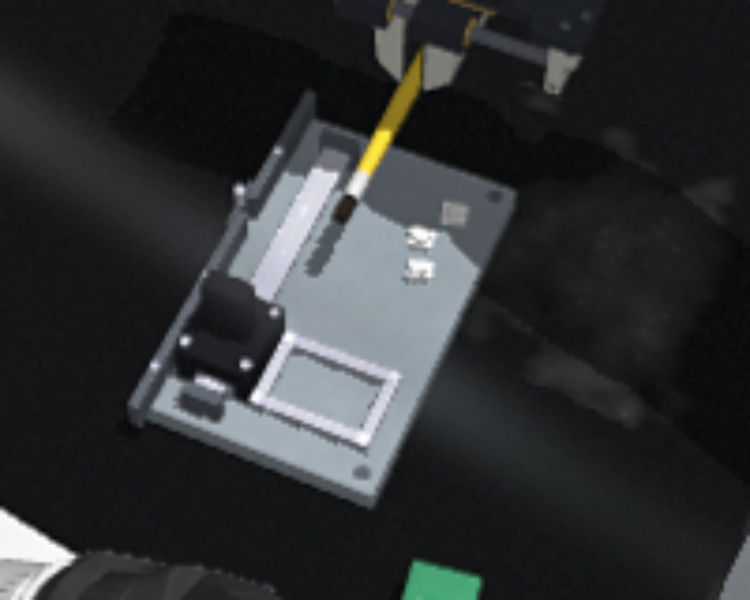

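The brush is held level and parallel to the rail, with the chips on the front side at (258,110), (273,147) and (257,187). I'll lower it and sweep toward the front edge.

Run:
```python
from h import *
print(ctrl.move_l(sw(3,-90,45),velocity=70,stop_force=6)); st()
print(ctrl.move_l(sw(-90,-90,45),velocity=55,stop_force=10)); st()
c=ctrl.read_camera("wrist"); save(c,"w4.png")
c=ctrl.read_camera("side"); cv2.imwrite("pics/s4c.png",cv2.resize(cv2.cvtColor(c["color"],cv2.COLOR_RGB2BGR)[220:380,230:430],(750,600)))
```

```text
False
9.93 [ 555.8 -143.4   45.3] F [ 0.1  1.  -0.1] gap 8.6
False
11.77 [ 463.2 -152.2   45. ] F [ 0.   0.9 -0.5] gap 8.8
```

View pics/w4.png

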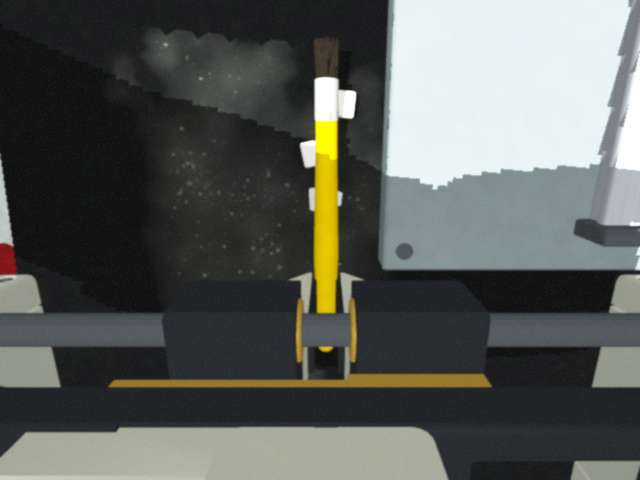

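View pics/s4c.png

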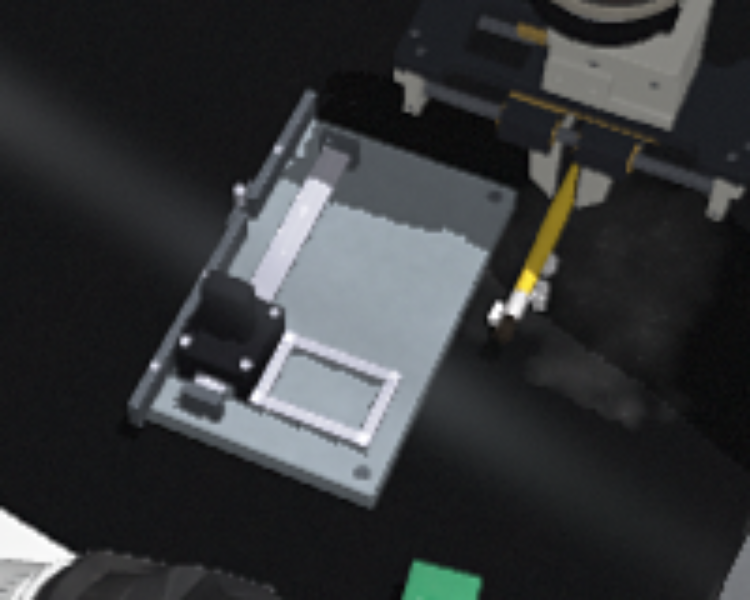

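All three chips are off the bed and lie beside or under the brush. I'll raise the brush and check their heights.

Run:
```python
from h import *
ctrl.move_l(sw(-90,-90,130),velocity=150); st()
c=ctrl.read_camera("wrist"); save(c,"w5.png")
W=cloud(c); m=(c["color"].min(2)>150)&(c["range_z"]>0)
x,y=W[...,0]-O[0],W[...,1]-O[1]; X=x*EX[0]+y*EX[1]; Y=x*EY[0]+y*EY[1]
m&=(X<-62)&(X>-140)&(W[...,2]<45)&(np.abs(Y)<80)
n,l,s,ct=cv2.connectedComponentsWithStats(m.astype(np.uint8))
for i in range(1,n):
    if s[i,4]>20: print(s[i,4],ct[i],np.round([np.median(X[l==i]),np.median(Y[l==i]),np.median(W[...,2][l==i])],1))
```

```text
12.58 [ 462.4 -152.3  129.5] F [ 0.4  1.  -1. ] gap 8.7
190 [371.77368421  36.87368421] [-62.7  40.7  16.2]
169 [341.81065089 114.50295858] [-80.3  -4.   11.4]
56 [312.66071429 146.57142857] [-99.5 -24.3  14.6]
```

View pics/w5.png

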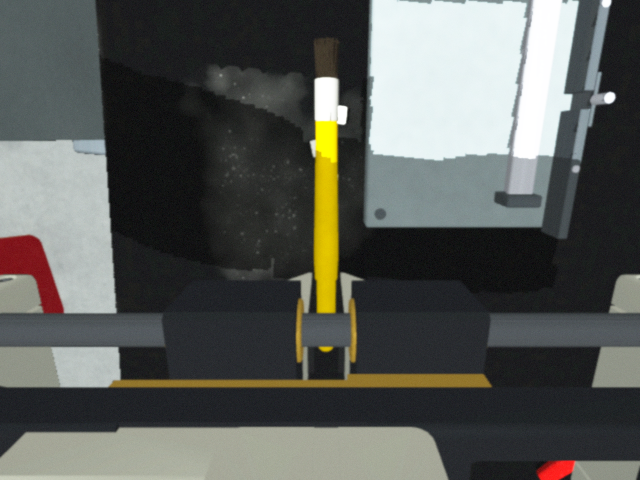

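The chips read tops of 11–15 mm, so they are on the worktop, and the third is hidden under the brush in this view. I'll put the brush back where it lay and then look at everything from above the slideway.

Run:
```python
from h import *
import pickle
q=down(np.radians(67.6))
ctrl.move_to([564,-303,100],q)
print(ctrl.move_l([564,-303,28.0],velocity=80,stop_force=6)); st()
ctrl.gripper_to(40,25); ctrl.wait(0.3); st()
ctrl.move_l([564,-303,130],velocity=150)
ctrl.move_to(sw(-25,10,190),down(-np.pi/2+YAW)); st()
c=ctrl.read_camera("wrist"); save(c,"w6.png"); pickle.dump(c,open("w6.pkl","wb"))
c=ctrl.read_camera("side"); cv2.imwrite("pics/s6c.png",c["color"][150:430,200:500,::-1]); pickle.dump(c,open("s6.pkl","wb"))
```

```text
True
14.58 [ 563.3 -302.7   27. ] F [-1.4 -0.5  6.9] gap 8.8
15.59 [ 562.4 -302.5   25.9] F [-0.1 -0.6 -0.2] gap 40.3
18.76 [518.  -46.8 189.8] F [ 0.9 -0.1 -0.3] gap 40.0
```

View pics/w6.png

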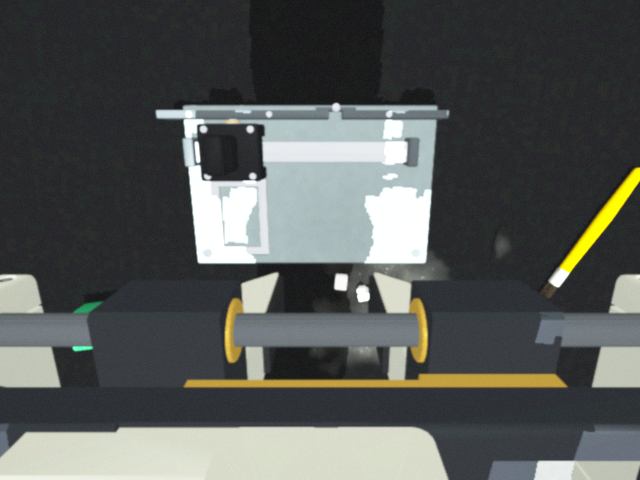

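View pics/s6c.png

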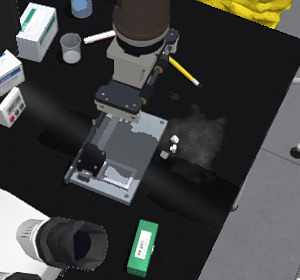

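The brush is lying down and let go, with its tip at (547,292). Two chips are visible at (341,282) and (362,293), and the third is hidden by a finger, but the side view shows all three in front of the bed. I'll check the chip heights and measure the notch and knob.

Run:
```python
from h import *
import pickle
c=pickle.load(open("s6.pkl","rb"))
W=cloud(c); S=(W[...,:2]-O)@np.column_stack([EX,EY])
m=(c["color"].min(2)>120)&(S[...,0]<-67)&(S[...,0]>-140)&(np.abs(S[...,1]+25)<50)
n,l,s,ct=cv2.connectedComponentsWithStats(m.astype(np.uint8),connectivity=4)
for i in range(1,n):
    if s[i,4]>4: k=l==i; print("chip",s[i,4],np.round(ct[i]),np.round(np.median(S[k],0),1),"z",np.round(np.percentile(W[...,2][k],[10,50,95]),1))
for f in ("w1","w6"):
    w=pickle.load(open(f+".pkl","rb")); 
    i=cv2.cvtColor(w["color"],cv2.COLOR_RGB2BGR); 
    if f=="w6": 
        cv2.imwrite("pics/w6a.png",cv2.resize(i[90:190,150:460],(800,258),interpolation=cv2.INTER_CUBIC))
        for n,u,v,z in [("pintop",336,104,48),("pinbase",337,111,36),("FL",198,263,16),("FR",428,263,16),("stripL",157,114,36),("stripR",448,113,36)]: print(n,tosw(ray(w,u,v,z)))
    else:
        for n,u,v,z in [("pintop",246,23,48),("pinbase",250,32,36)]: print(n,tosw(ray(w,u,v,z)))
x,y,w_,h_=260,230,60,110
cv2.imwrite("pics/s6d.png",cv2.resize(c["color"][240:340,300:400,::-1],(600,600),interpolation=cv2.INTER_CUBIC))
```

```text
chip 46 [375. 289.] [-92.8 -46.3] z [ 2.1 10.  15.6]
chip 36 [373. 298.] [-97.6 -23. ] z [-0.2 11.5 16.4]
chip 37 [364. 304.] [-85.8  -2.6] z [ 7.5 10.9 14.7]
pintop [67.2  2.9]
pinbase [64.7  2.8]
pintop [68.5  2.6]
pinbase [64.5  1.5]
FL [-63.5 124.8]
FR [-63.6 -82. ]
stripL [ 62.4 136.9]
stripR [ 63.1 -82. ]
```

View pics/w6a.png

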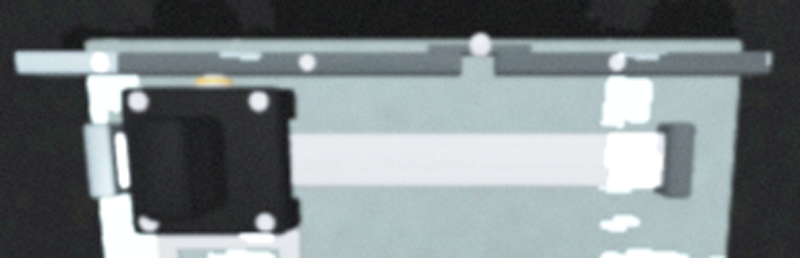

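View pics/s6d.png

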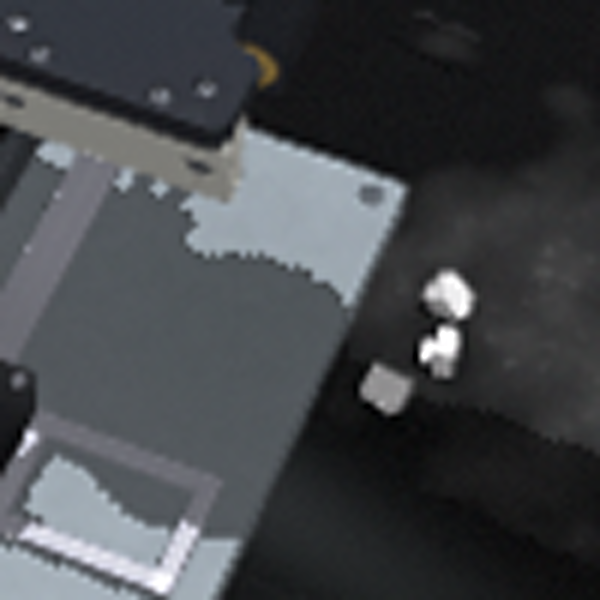

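All three chips lie separately on the worktop with tops at 11–16 mm, and the bed is clear. The notch is at slideway y of about 3. Now I'll measure the carriage and grip it.

Run:
```python
from h import *
import pickle
w=pickle.load(open("w6.pkl","rb"))
f=lambda x,y:(150+x/2.581,90+y/2.58)
for n,x,y,z in [("s1",138,101,47),("s2",259,101,47),("s3",150,222,47),("s4",265,222,47),("ball",213,80,28),("gap",479,72,36),("gapL",463,72,36),("gapR",495,72,36),("knobtop",160,165,87)]:
    print(n,tosw(ray(w,*f(x,y),z)))
```

```text
s1 [51.3 99.4]
s2 [51.3 65.1]
s3 [17.2 99. ]
s4 [17.2 65.3]
ball [57.7 82.4]
gap [59.6  2.5]
gapL [59.6  7.2]
gapR [59.6 -2.1]
knobtop [35.4 82.4]
```

The four carriage screws average to slideway (34.3, 82.2), which agrees with the ball at 82.4 and the rail at x = 34. The gap's middle at 2.5 and the pin at 2.8 put the notch at about 2.6.

Run:
```python
from h import *
q=down(-np.pi/2+YAW)
ctrl.move_to(sw(34.2,82.2,140),q)
print(ctrl.move_l(sw(34.2,82.2,77),velocity=80,stop_force=10)); s=st(); print(tosw(s["position"]))
ctrl.gripper_to(0,30); ctrl.wait(.2); s=st(); print(tosw(s["position"]))
g0=s
ctrl.move_l(sw(34.2,40,77),velocity=50,stop_force=25); s=st(); print(tosw(s["position"]))
ctrl.move_l(sw(34.2,12,77),velocity=40,stop_force=25); s=st()
for y in np.arange(10,-0.1,-1):
    b=ctrl.move_l(sw(34.2,y,77),velocity=15,stop_force=25); ctrl.wait(.1); s=ctrl.read_state()
    print(y,b,tosw(s["position"]),"Fx,Fy sw",np.round([s["contact_force"][:2]@EX,s["contact_force"][:2]@EY],1),round(s["clock"],1),round(s["finger_gap"],1))
```

```text
False
20.3 [570.5  31.   77.4] F [-0.2 -0.9  0. ] gap 40.1
[34.5 82.2]
21.04 [570.2  31.3  77.2] F [-1.2  1.8  4.6] gap 14.1
[34.3 82.5]
22.03 [574.2 -10.5  77.2] F [-0.5  2.8  5.2] gap 13.9
[34.3 40.5]
22.88 [576.9 -38.4  77.2] F [-2.3  3.5  5.7] gap 13.6
10.0 False [34.3 10.7] Fx,Fy sw [-1.4  4.1] 23.3 13.7
9.0 False [34.3  9.9] Fx,Fy sw [-0.8  5. ] 23.6 13.9
8.0 False [34.3  8.9] Fx,Fy sw [-0.7  4.8] 24.0 13.7
7.0 False [34.3  7.7] Fx,Fy sw [-1.6  3.8] 24.3 14.1
6.0 False [34.3  6.3] Fx,Fy sw [-0.2  3.3] 24.7 14.1
5.0 False [34.3  4.8] Fx,Fy sw [-0.2  1.1] 25.0 14.0
4.0 False [34.4  3.2] Fx,Fy sw [-0.9 -1.9] 25.4 13.9
3.0 False [34.3  2.6] Fx,Fy sw [-0.6  0.7] 25.7 13.6
2.0 False [34.3  2.1] Fx,Fy sw [-1.1  1.9] 26.1 13.9
1.0 False [34.3  1.8] Fx,Fy sw [-1.6  3.4] 26.4 14.0
0.0 False [34.4  1.5] Fx,Fy sw [-1.3  5.3] 26.8 14.3
```

The force dips and reverses near y = 3.2 and climbs again below 2.5, so the ball has dropped in at about 2.6, as the cameras said. I'll settle there and check it in a picture.

Run:
```python
from h import *
import pickle
for y in (1.5,2.7):
    ctrl.move_l(sw(34.2,y,77),velocity=15); ctrl.wait(.3)
    s=ctrl.read_state(); print(y,tosw(s["position"]),np.round([s["contact_force"][:2]@EX,s["contact_force"][:2]@EY],1),round(s["finger_gap"],1))
c=ctrl.read_camera("wrist"); save(c,"w7.png"); pickle.dump(c,open("w7.pkl","wb"))
c=ctrl.read_camera("side"); cv2.imwrite("pics/s7.png",cv2.resize(c["color"][200:360,220:420,::-1],(750,600),interpolation=cv2.INTER_CUBIC))
c=ctrl.read_camera("top"); cv2.imwrite("pics/t7.png",c["color"][...,::-1]); pickle.dump(c,open("t7.pkl","wb"))
```

```text
1.5 [34.3  1.9] [-1.1  3.4] 13.7
2.7 [34.3  2.5] [-0.6  0.1] 13.9
```

View pics/w7.png

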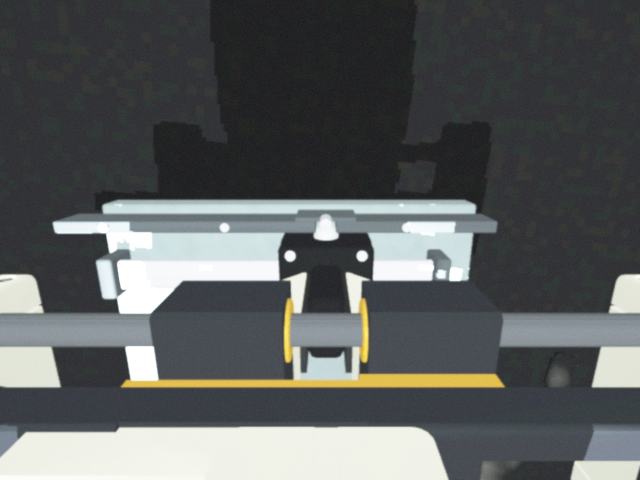

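View pics/s7.png

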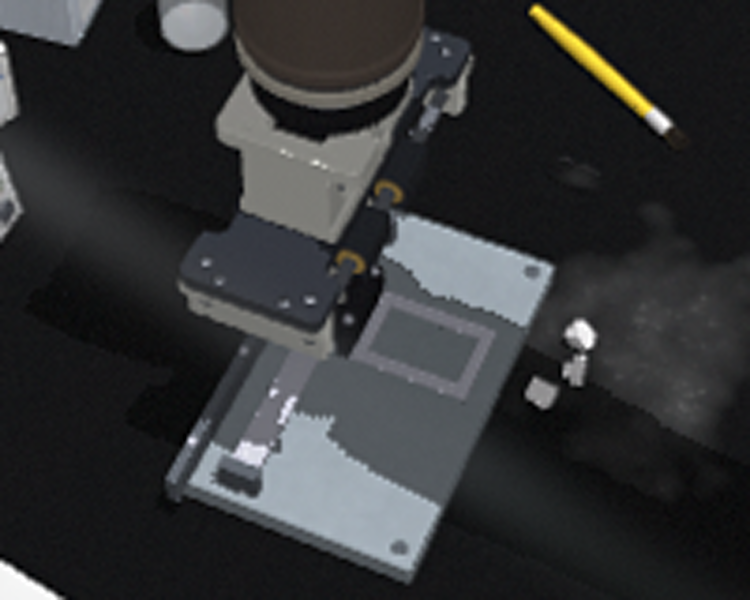

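View pics/t7.png

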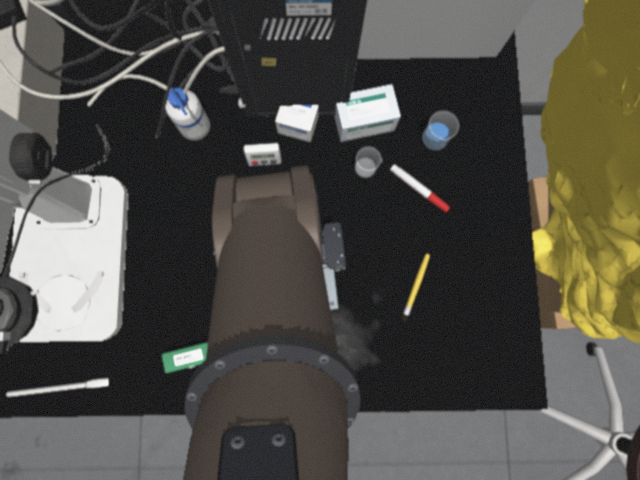

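The pin is at u = 326, exactly between the carriage screws at u = 290 and 362. The brush and chips lie on the worktop and the bystander objects haven't moved. One last steady check, then I'll hand in.

Run:
```python
from h import *
ctrl.gripper_to(0,30); ctrl.wait(.6); s=st(); print(tosw(s["position"]))
ctrl.hand_in()
```

```text
28.83 [577.8 -48.4  77.2] F [-0.7  0.9  6. ] gap 14.0
[34.3  2.5]
the job is handed in; nothing more can be done
```

I handed the job in at 28.8 s, and every step appeared complete in my last checks; the system gives no verdict.

- **Sweeping:** I picked up the brush by its handle and swept all three pieces off the bed's front edge in one pass. In the side view they lie separately on the worktop, with tops 15–16 mm high at most.
- **Brush:** I laid it back where it had been, clear of the slideway, and let go. It touched down slightly early, with about 7 N on the tool.
- **Carriage:** I slid it by its grip from slideway y = 82 mm to 2.5 mm. The force trace shows the ball dropping in at about 2.6 mm, and the camera measured the notch at 2.5–2.8 mm. In the last wrist picture the pin is midway between the carriage's two screws.
- **Final hold:** The grip is set to 30 N, with the fingers 14.0 mm apart on the 14 mm block.
- **Other objects:** In the last views, the ones I could see stand where they were.
- **What disagreed:** The first notch reading from an oblique view was 1.5 mm, about 1 mm off the later ones. The force reading also showed a steady upward 6 N while holding the grip.

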